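# Lock the tile press with its push-button pin

## Task

The beam of the small tile press is swung shut, but the fork at its open end still lacks its locking pin. Take the square-headed pin with the side button out of the wooden rack, keeping its button squeezed in, and push it straight down through the fork's aligned holes until its head sits on the fork. Then let go, so that the button springs out and the pin is locked in, and back away.

Things in the scene. Friction and masses are not known exactly. Their poses are not given: they have to be found in the camera images.
- pin_head (a point): The pin to use, upright in the rack. Black square head 36 (x) x 34 (y) x 56 mm tall, steel button out of its +y side; steel shank 18 mm thick, 62 mm long, nose tapering to 8 mm. Point: middle of the head at button height, 30 mm above the head's underside, 26 below its top, 92 above the nose tip. z up along the pin. Gripping the head across its y sides squeezes the button in. Mass about 0.26 kg.
- pin_button (a joint): Travel of the side button (m): 0 out, 0.012 squeezed flush. Spring 1.5 N rising to 4.5 N. Button 16 mm wide, 18 tall, 12 out. It carries a 10 mm thick locking stud low on the shank, same side: 11 mm out of the shank with the button out, inside it with the button in. Stud out, the pin cannot pass the fork's holes. Stud top is 34 mm below the head's underside.
- press_hole (a point): Centre of the upper mouth of the fork's round holes, on the fork's flat 76 x 76 mm top, 98 mm above the table, at the open end of the fixed tile press. Holes 26 mm across through three plates, 28 mm in all; 58 mm free below. z up. The beam runs along +y: screw with T-bar (187 mm above the table) 150 mm away, the other, already pinned end 280 mm away.
- rack: Fixed wooden rack, 230 (x) x 66 (y) x 78 mm high, origin at the centre of its underside. Three slots 75 mm apart in a row along x hold three pins, heads resting on its top: the square-headed pin with button (in any slot; its x and y lie along the rack's), a round-headed pin and a ring pin, not needed. Slots leave a pin a few mm of play. The y sides of the heads are free.
Things that resemble listed ones, but are neither listed nor needed, are in the scene too. What is shaped like the part that bears pin_head but blue is not meant.

How it is judged (in metres and radians):
On the way, in this order (a step that is already met when the one before it is completed fails the run):
1. the pin is lifted clear of the rack with its button held in (height (world z) of pin_head above 0.175 m and value of joint pin_button above 0.009 m), for 0.1 s.
2. the pin is through the fork's holes with its button still held in (z of pin_head in the frame of press_hole below 0.045 m and horizontal distance between pin_head and press_hole below 0.012 m and value of joint pin_button above 0.009 m), for 0.05 s.
At the end, for the whole second after the job is handed in: The pin stands in the fork's holes (head within 12 mm of the hole's axis, upright within 10 degrees), its head sits on the fork (within 7 mm of touching), and its button is out again (less than 3 mm in), so that the stud locks it (horizontal distance between pin_head and press_hole below 0.012 m and z of pin_head in the frame of press_hole between 0.024 and 0.037 m and angle between pin_head's own z axis and vertical below 0.17 rad and value of joint pin_button below 0.003 m).
It also fails if it takes over 35 s, if anything falls off the work surface, if the arm or the gripper's body presses on something with over 40 N, if the wrist force passes 120 N, or if a joint passes its speed limit or range.

## Robot

A 6-joint arm with a two-finger parallel gripper is mounted at the origin on the work surface. World frame = base frame: x ahead of the robot, y to its left, z up, the work surface at z = 0. Lengths are in mm, angles in rad, forces in N, time in s.
With the tool pointing down it reaches from about 400 to 925 mm from the base axis. Payload 12.5 kg.
Tool frame: the origin (TCP) lies where the fingers leave the gripper's body, on its centre line; the fingertips stand 78 mm ahead of it and the grasp point (between the pads) lies 59 mm ahead of it (env.tip_extent is the distance from the TCP to the fingertips, in mm); z points along the fingers, y is the direction in which the jaws open and shut (so a half turn about z gives the same grasp; the last joint's range is limited). The gripper opens to 95 mm and grips with 3 to 60 N. Pads are 20 mm wide; open, the fingers measure 119 mm over their backs; the gripper's body (75 mm by 180 mm) begins 59 mm behind the grasp point.
Start: joints at [1.189, 0.491, 1.559, -0, 1.092, -0.106], TCP at [170.178, 601.396, 292.261] pointing down, gripper open.
Joint ranges: [-3.1, 3.1], [-0.84, 2.19], [0.05, 2.79], [-1.13, 4.28], [0.06, 2.93], [-2.69, 2.69]. Speed limits (rad/s): [2.22, 2.22, 2.79, 3.14, 3.14, 3.14].

## Interface

Orientations are given as [roll, pitch, yaw] about the fixed x, y, z axes, in that order (R = Rz(yaw) Ry(pitch) Rx(roll)).
In Python, from cell import env gives the robot as it stands. The module is installed in compiled form; this text tells all that it offers.
- The arm moves only by the tool play_rows, never from a script. Its argument "targets" is a list of rows, each an object with "linear": the shift along the tool's x, y, z in mm, a list of three; "turn": the turn about the tool's z in rad. A call has 1 to 20 rows; each row is the pose to reach, as a shift and turn from the pose commanded when the call began, along the tool's axes at that moment; what a row does not reach only later rows make up. A row lasts 1/8 s, in which the tool goes at most 62.5 mm and 10.7 degrees, less where a joint would pass 70% of its speed; a pose out of reach is approached as far as the arm can. A call with a gripper value outside its range is refused whole. "hand" is the finger opening in mm, from 0 to 95.1, set as the call begins (left out, the last holds). The fingers move at their own pace and stop on an object; the grip force is fixed at half the most. Time passes only in rows, so rows that repeat a pose let the fingers close. It gives the time, the measured TCP pose, the force and the opening at its end, in the units of the state.
- env.state(): the state, without advancing time (a new reading comes with each control period).
- env.read_camera(name): name is "scene" or "top"; returns (picture, depth): 400x640x3 uint8, red, green, blue; 400x640 float32, mm along the optical axis (not along the pixel's ray), 0 where there is no reading.
- env.camera_params(name): a dict with "fx", "fy", "cx", "cy" (pixels), "k1" (the pictures are not rectified: a ray, as slopes to the right and down, at radius r is drawn at 1 + k1 r^2 times it, then the intrinsics apply), "R" (3x3) and "t" (3): a world point X has camera coordinates R X + t. Camera axes: x right, y down, z forward; pixel columns grow to the right and rows downward; lengths in mm; the calibration is good to about 2 mm. A picture is of the moment at which its call begins. camera_params takes no time and is no camera call.
- env.job_done(): hands the job in, once; it reports no verdict.
The state is a dict: "t": time; "joints": joint angles; "qvel": joint speeds; "tau": joint torques, N m; "eef_pos": TCP position; "tcp_rot": TCP orientation; "ft_force": force on the tool from outside, world axes, zero at the start; "moment": the same for the moment, N m; "opening": opening from 0.0 (shut) to 1.0 (fully open).
Only numpy, scipy, OpenCV 4.12 (cv2) and the standard library are available. Lean on these libraries where they do the work, as an engineer would, in place of code of your own. Each camera call takes 0.05 s, during which the arm holds its last target.

## Working session

There is one attempt and no reset: what is moved stays moved. The work goes in short steps, Python scripts to look and compute and a tool call to move; the robot and the scene stay as the last step left them, time stands still between calls to the robot, and variables do not carry over. Pictures are saved under pics/ and viewed, and the job is handed in when it is done.

Besides the shell and the picture viewer there is one more tool, called after ">>>" by a JSON object that holds its "method" and its "body". play_rows: Moves the arm, as the interface text tells. Its arguments: {"type":"object","properties":{"targets":{"type":"array","items":{"type":"object","properties":{"linear":{"type":"array","items":{"type":"number"}},"turn":{"type":"number"}}}},"hand":{"type":"number"}},"required":["targets"]}

```bash
mkdir -p pics
python3 - <<'E'
from cell import env
import numpy as np,cv2,pickle
print(env.state())
for n in("scene","top"):
    p,d=env.read_camera(n); c=env.camera_params(n); print(n,c)
    pickle.dump((p,d,c),open(f'{n}0.pkl','wb')); cv2.imwrite(f'pics/{n}0.png',p[:,:,::-1])
E
```

```text
{'t': 0.0, 'joints': array([ 1.18941522e+00,  4.91571828e-01,  1.55945671e+00, -2.89699690e-05,
        1.09168640e+00, -1.05621673e-01]), 'qvel': array([-0.00165365, -0.00141507, -0.00028218,  0.00092162, -0.00242644,
        0.00085503]), 'tau': array([ 1.30853492e-03, -6.12632632e+01, -2.58175671e+01,  6.92857127e-02,
        4.81304002e-02, -7.29677413e-05]), 'eef_pos': array([170.11058049, 601.24063719, 291.65157353]), 'tcp_rot': array([-3.14047391e+00, -9.27674461e-05,  2.86584653e+00]), 'ft_force': array([ 0.21224222, -0.08462305, -0.47315513]), 'moment': array([ 0.01067869, -0.02791055,  0.02789365]), 'opening': 0.9995049144062856}
scene {'fx': 380.2453027566068, 'fy': 380.2453027566068, 'cx': 320.79720198671083, 'cy': 204.9533434428407, 'k1': -0.0031426711920157393, 'R': array([[-0.54029653,  0.8412729 , -0.01842744],
       [ 0.46123431,  0.27776344, -0.84268048],
       [-0.70380578, -0.46379671, -0.53809854]]), 't': array([ 394.37709303, -115.0208725 , 1102.78101962])}
top {'fx': 363.1630112257529, 'fy': 363.1630112257529, 'cx': 325.62527098083046, 'cy': 200.31602059884312, 'k1': 0.01649596009884764, 'R': array([[-0.01549001, -0.99970597, -0.01865581],
       [-0.9925117 ,  0.01763413, -0.12087   ],
       [ 0.12116344,  0.01664383, -0.99249302]]), 't': array([-108.39562908,  506.10419016,  674.71179489])}
```

View pics/scene0.png

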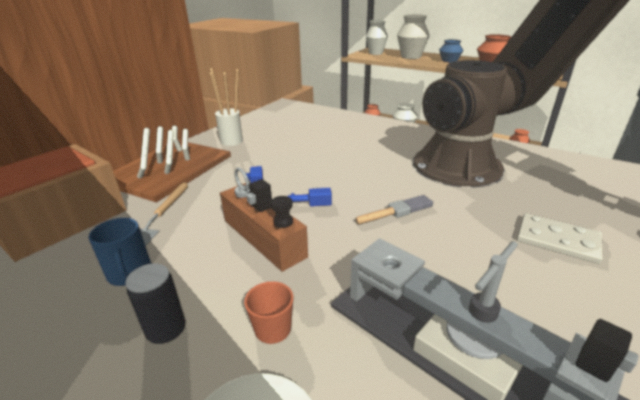

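View pics/top0.png

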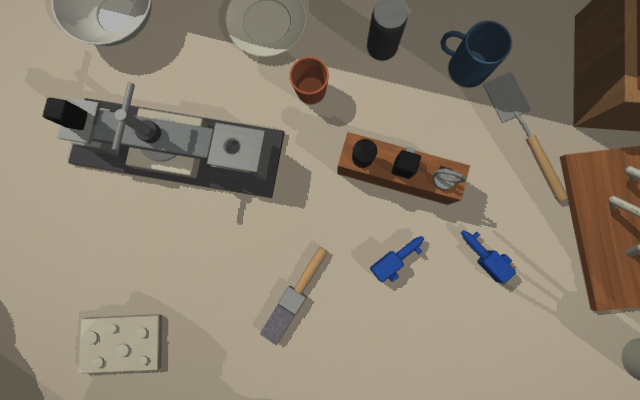

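The scene view shows the rack with the square pin in the middle slot at about (260,195), and the fork at (390,262). In the top view the pin is at about (407,163), the fork hole at (232,146), and the blue decoys are at (398,258) and (490,258). I'll measure next.

```bash
cat > h.py <<'E'
import numpy as np,cv2,pickle
def load(n,i=0): return pickle.load(open(f'{n}{i}.pkl','rb'))
def dist(c): return np.array([c['k1'],0,0,0,0.])
def K(c): return np.array([[c['fx'],0,c['cx']],[0,c['fy'],c['cy']],[0,0,1.]])
def rays(uv,c):
    s=cv2.undistortPoints(np.array(uv,float).reshape(-1,1,2),K(c),dist(c)).reshape(-1,2)
    return np.c_[s,np.ones(len(s))]
def plane(uv,c,z):
    r=rays(uv,c)@c['R']; o=-c['R'].T@c['t']
    return o+r*((z-o[2])/r[:,2])[:,None]
def pts(d,c):
    H,W=d.shape; u,v=np.meshgrid(np.arange(W),np.arange(H))
    r=rays(np.stack([u,v],-1).reshape(-1,2),c)*d.reshape(-1,1)
    return ((r-c['t'])@c['R']).reshape(H,W,3)
def proj(X,c):
    r,_=cv2.Rodrigues(c['R']); return cv2.projectPoints(np.array(X,float).reshape(-1,1,3),r,c['t'],K(c),dist(c))[0].reshape(-1,2)
E
python3 - <<'E'
from h import *
p,d,c=load('top')
cv2.imwrite('pics/tz1.png',cv2.resize(p[120:210,325:485,::-1],None,fx=5,fy=5,interpolation=cv2.INTER_CUBIC))
cv2.imwrite('pics/tz2.png',cv2.resize(p[90:200,180:300,::-1],None,fx=5,fy=5,interpolation=cv2.INTER_CUBIC))
P=pts(d,c)
for u,v in[(407,157),(405,163),(409,165),(360,150),(380,165),(430,180),(250,146),(220,130),(300,250)]: print(u,v,P[v,u].round(1))
p,d,c=load('scene')
cv2.imwrite('pics/sz1.png',cv2.resize(p[155:275,210:330,::-1],None,fx=5,fy=5,interpolation=cv2.INTER_CUBIC))
P=pts(d,c)
for u,v in[(258,187),(385,255),(400,275),(350,230)]: print(u,v,P[v,u].round(1))
E
```

```text
407 157 [ 561.4 -254.9  135.4]
405 163 [ 551.3 -251.2  135.4]
409 165 [ 548.2 -258.1  133.5]
360 150 [ 576.3 -177.7  130.5]
380 165 [ 560.8 -217.3   80.5]
430 180 [ 531.6 -306.1   80. ]
250 146 [596.1  15.7  98.1]
220 130 [626.2  69.7  99.3]
300 250 [409.1 -63.7   0. ]
258 187 [ 568.7 -246.7  135.2]
385 255 [587.8  35.2 100.1]
400 275 [616.2  73.4  97.6]
350 230 [ 4.367e+02 -1.110e+02 -3.000e-01]
```

View pics/tz1.png

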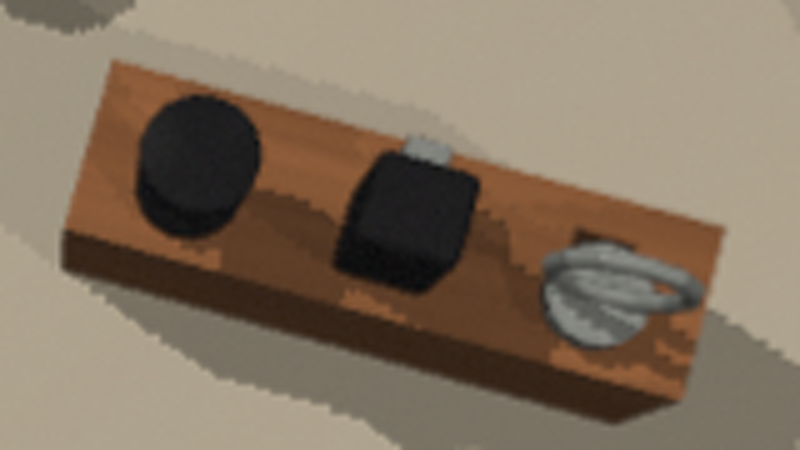

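View pics/tz2.png

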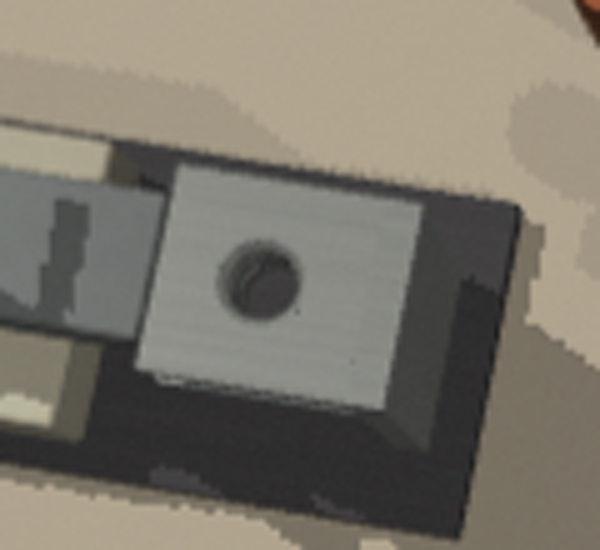

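View pics/sz1.png

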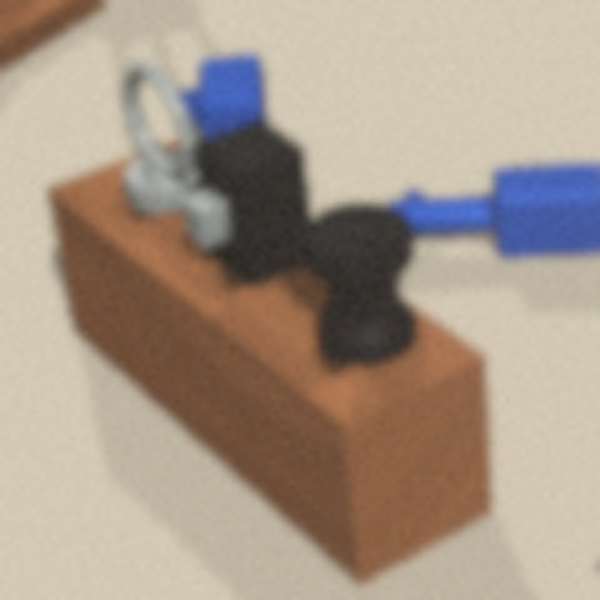

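Run:
```python
from h import *
for n in('top','scene'):
    p,d,c=load(n); P=pts(d,c)
    X,Y,Z=P[...,0],P[...,1],P[...,2]
    # rack top: z 75..84 near rack, brown
    R=p[...,0].astype(int)-p[...,2]
    m=(abs(Z-79)<6)&(R>25)&(abs(X-552)<120)&(abs(Y+250)<160)&(d>0)
    rect=cv2.minAreaRect(P[m][:,:2].astype(np.float32)); print(n,'rack',rect,np.median(Z[m]))
    m=(Z>118)&(abs(X-552)<30)&(abs(Y+252)<28)&(d>0)&(p.max(-1)<70)
    q=P[m]; print('pin',cv2.minAreaRect(q[:,:2].astype(np.float32)),np.percentile(q[:,2],[5,50,95]).round(1),m.sum())
    m=(Z>128)&(abs(X-552)<30)&(abs(Y+252)<28)&(d>0)&(p.max(-1)<70); q=P[m]
    print('top',cv2.minAreaRect(q[:,:2].astype(np.float32)),q.mean(0).round(1),np.median(q,0).round(1))
    m=(abs(Z-98)<8)&(abs(X-600)<70)&(Y<90)&(Y>-40)&(d>0); q=P[m]
    print('fork',cv2.minAreaRect(q[:,:2].astype(np.float32)),m.sum())
    m=(abs(X-535)<40)&(abs(Y+325)<40)&(d>0); print('ring zmax',np.percentile(Z[m],[95,99]))
    m=(Y>60)&(Y<400)&(abs(X-620)<130)&(d>0); print('press zmax',Z[m].max())
p,d,c=load('top')
g=cv2.cvtColor(p,cv2.COLOR_RGB2GRAY); w=cv2.resize(g[125:167,210:254],None,fx=8,fy=8,interpolation=cv2.INTER_CUBIC)
b=(w<105).astype(np.uint8); cs,_=cv2.findContours(b,0,1)
for k in cs:
    if len(k)>60:
        e=cv2.fitEllipse(k); cen=((e[0][0]+.5)/8-.5+210,(e[0][1]+.5)/8-.5+125); print(e[1],cen,plane([cen],c,98))
p,d,c=load('scene')
g=cv2.cvtColor(p,cv2.COLOR_RGB2GRAY); w=cv2.resize(g[240:290,350:440],None,fx=8,fy=8,interpolation=cv2.INTER_CUBIC)
cv2.imwrite('pics/sz2.png',w)
```

```text
top rack ((559.6483764648438, -259.63848876953125), (231.21446228027344, 67.09504699707031), 72.8145751953125) 78.78767990329416
pin ((554.3842163085938, -257.12432861328125), (36.070343017578125, 34.54435729980469), 71.69841003417969) [124.6 134.4 136.1] 472
top ((554.2720336914062, -257.0902404785156), (36.02022933959961, 34.51433563232422), 72.39151763916016) [ 553.3 -256.3  134.3] [ 553.1 -256.3  134.6]
fork ((595.2767944335938, 45.64739990234375), (98.98843383789062, 76.64452362060547), 79.06768035888672) 2064
ring zmax [130.59068593 139.72968564]
press zmax 192.9612856452618
scene rack ((561.142333984375, -258.31866455078125), (232.2300567626953, 68.20425415039062), 73.51739501953125) 78.89541494233939
pin ((559.4735717773438, -252.2666015625), (29.73173713684082, 29.469858169555664), 72.34195709228516) [119.4 131.9 135.7] 223
top ((559.2756958007812, -252.55746459960938), (28.118377685546875, 29.63267707824707), 70.10867309570312) [ 562.3 -250.4  133.5] [ 563.  -249.5  134.2]
fork ((595.1779174804688, 45.91164779663086), (99.68939971923828, 78.90406036376953), 79.44048309326172) 1955
ring zmax [131.711334   139.61249673]
press zmax 192.38552344391866
(11.12335205078125, 66.16554260253906) (218.0795488357544, 165.8040542602539) [[561.08846384  72.29378713  98.        ]]
(21.096817016601562, 34.494834899902344) (211.0902726650238, 165.20402145385742) [[562.40833568  84.77759707  98.        ]]
(126.41204071044922, 130.41819763183594) (231.5429744720459, 145.85257148742676) [[597.01709075  48.84059736  98.        ]]
(24.574199676513672, 231.70692443847656) (247.58295059204102, 126.22331357002258) [[632.68444892  20.41679218  98.        ]]
(36.630348205566406, 195.2464599609375) (211.35122632980347, 132.51645421981812) [[622.30762228  85.58568966  98.        ]]
```

View pics/sz2.png

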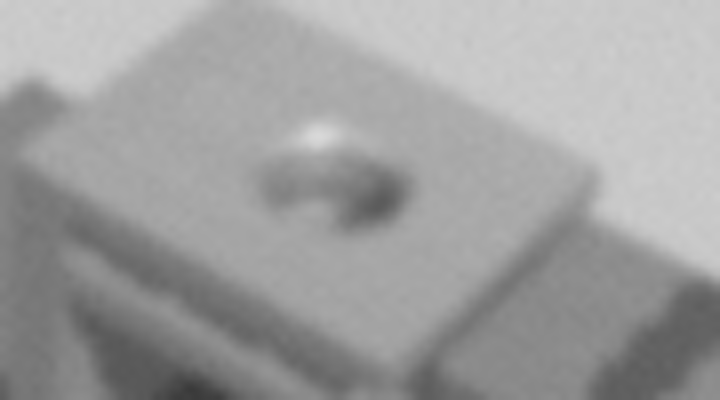

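Run:
```python
from h import *
p,d,c=load('scene')
print('hole scene',plane([(391.9,261.9)],c,98), 'proj of top est',proj([[597,48.8,98],[610,48.8,98],[584,48.8,98],[597,61.8,98],[597,35.8,98]],c))
# pin top corners triangulation: head center expected from top
T=load('top')[2]
yaw=np.radians(72.4)
ex=np.array([np.cos(yaw),np.sin(yaw)]);ey=np.array([-ex[1],ex[0]])
for n in('top','scene'):
    p,d,c=load(n); im=p[...,::-1].copy(); im=cv2.resize(im,None,fx=4,fy=4,interpolation=cv2.INTER_CUBIC)
    for C,a,b,z in[((554.3,-257.1),18,17,134.5),((554.3,-257.1),18,17,78.5)]:
        q=[[*(np.array(C)+s*a*ex+t*b*ey),z] for s,t in((1,1),(1,-1),(-1,-1),(-1,1))]
        cv2.polylines(im,[(proj(q,c)*4+1.5).astype(int)],True,(0,255,0) if z>100 else (0,255,255),1)
    q=[[597+13*np.cos(t),48.8+13*np.sin(t),98] for t in np.linspace(0,6.28,40)]
    cv2.polylines(im,[(proj(q,c)*4+1.5).astype(int)],True,(0,0,255),1)
    u,v=(proj([[554,-257,110]],c)[0]*4).astype(int); A=im[v-150:v+150,u-200:u+200]
    u,v=(proj([[597,49,98]],c)[0]*4).astype(int); B=im[v-150:v+150,u-200:u+200]
    cv2.imwrite(f'pics/chk_{n}.png',np.hstack([A,B]))
```

```text
hole scene [[595.21362922  50.70893882  98.        ]] proj of top est [[390.33414475 262.11899752]
 [386.93304312 266.80476869]
 [393.63418921 257.57224176]
 [397.94482438 264.97377477]
 [382.87247356 259.32002674]]
```

View pics/chk_top.png

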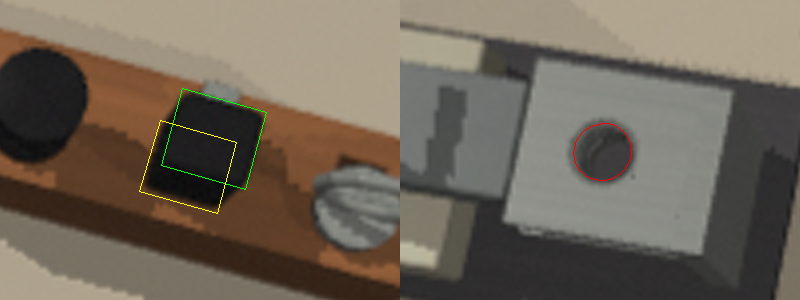

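View pics/chk_scene.png

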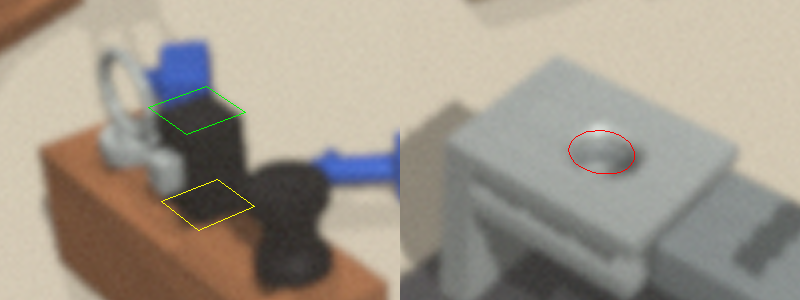

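```bash
cat >> h.py <<'E'
def shift(cur,yaw,tgt):
    c,s=np.cos(yaw),np.sin(yaw); D=np.array(tgt)-np.array(cur)
    return np.round([D[0]*c+D[1]*s, D[0]*s-D[1]*c, -D[2]],1)
E
python3 - <<'E'
from h import *
a=[170.178,601.396,292.261];y=2.8658
print(shift(a,y,[450,200,292]),shift(a,y,[555,-256.5,292]))
E
```

```text
[-3.786e+02 -3.100e+02  3.000e-01] [-6.039e+02 -7.207e+02  3.000e-01]
```

>>> {"method": "play_rows", "body": {"hand": 95, "targets": [{"linear":[-50,-30,0],"turn":0.1},{"linear":[-100,-65,0],"turn":0.2},{"linear":[-145,-105,0],"turn":0.3},{"linear":[-190,-145,0],"turn":0.4},{"linear":[-240,-185,0],"turn":0.5},{"linear":[-285,-225,0],"turn":0.6},{"linear":[-330,-267,0],"turn":0.7},{"linear":[-379,-310,0],"turn":0.8},{"linear":[-407,-361,0],"turn":0.9},{"linear":[-435,-412,0],"turn":1.0},{"linear":[-463,-463,0],"turn":1.15},{"linear":[-491,-514,0],"turn":1.3},{"linear":[-519,-565,0],"turn":1.45},{"linear":[-547,-616,0],"turn":1.592},{"linear":[-575,-667,0],"turn":1.592},{"linear":[-603.9,-720.7,0],"turn":1.592},{"linear":[-603.9,-720.7,0],"turn":1.592},{"linear":[-603.9,-720.7,0],"turn":1.592},{"linear":[-603.9,-720.7,0],"turn":1.592},{"linear":[-603.9,-720.7,0],"turn":1.592}]}}

```text
t: 2.6
eef_pos: [555.1, -255.4, 292.5]
tcp_rot: [3.141, -0.0, 1.275]
ft_force: [0.1, 0.6, 0.2]
opening: 0.996
```

>>> {"method": "play_rows", "body": {"targets": [{"linear":[0,0,45]},{"linear":[0,0,75]},{"linear":[0,0,75]}]}}

```text
validation failed for argument at $.ta...
```

Run:
```python
from cell import env
from h import *
s=env.state();print(s['eef_pos'],s['tcp_rot'])
ims=[]
for n in("scene","top"):
    p,d=env.read_camera(n); c=env.camera_params(n)
    pickle.dump((p,d,c),open(f'{n}1.pkl','wb'))
    u,v=proj([[555,-256,120]],c)[0].astype(int); ims.append(cv2.resize(p[max(0,v-60):v+60,u-65:u+65,::-1],(400,370),interpolation=cv2.INTER_CUBIC))
cv2.imwrite('pics/c1.png',np.hstack(ims))
```

```text
[ 555.05363557 -255.43645261  292.52073217] [ 3.14134720e+00 -4.10003933e-05  1.27522706e+00]
```

View pics/c1.png

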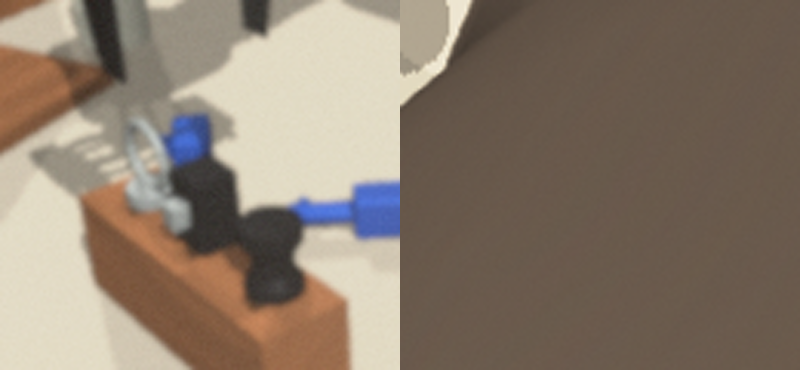

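The scene view shows both fingers above and straddling the pin, at (110,50) and (258,20) in the crop. The top view is blocked by the arm. The move was refused because the rows left out "turn", so I'll resend it.

>>> {"method": "play_rows", "body": {"targets": [{"linear":[0,0,40],"turn":0},{"linear":[0,0,75],"turn":0},{"linear":[0,0,75],"turn":0},{"linear":[0,0,75],"turn":0}]}}

```text
t: 3.2
eef_pos: [555.5, -256.6, 218.5]
tcp_rot: [3.14, 0.0, 1.274]
ft_force: [0.3, -0.5, 0.8]
opening: 0.997
```

Run:
```python
from cell import env
from h import *
s=env.state();print(s['eef_pos'],s['tcp_rot'])
n="scene"
p,d=env.read_camera(n); c=env.camera_params(n)
pickle.dump((p,d,c),open(f'{n}2.pkl','wb'))
cv2.imwrite('pics/c2.png',cv2.resize(p[120:270,180:330,::-1],(600,600),interpolation=cv2.INTER_CUBIC))
```

```text
[ 555.49847427 -256.5916356   218.53601735] [3.14013504e+00 2.68350291e-04 1.27407582e+00]
```

View pics/c2.png

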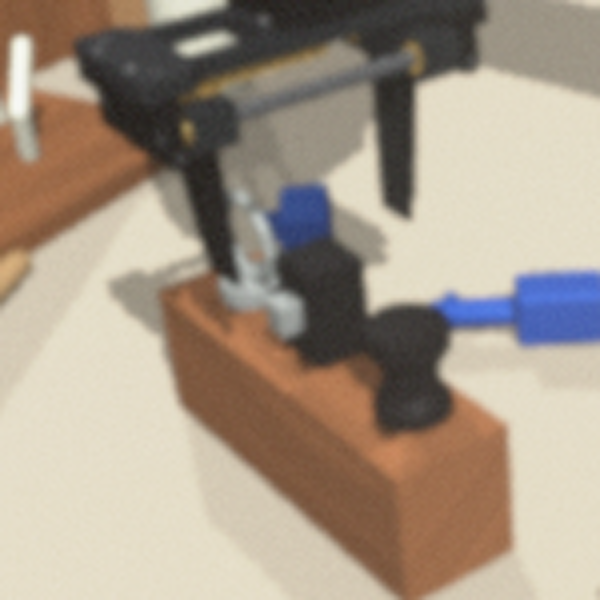

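Run:
```python
from h import *
p,d,c=load('scene',2)
im=cv2.resize(p[120:270,180:330,::-1],(750,750)[:2],interpolation=cv2.INTER_CUBIC)[:600]
P=np.array([555.5,-256.6]);y=1.274
tx=np.array([np.cos(y),np.sin(y)]);ty=np.array([tx[1],-tx[0]])
def dr(q,col): cv2.polylines(im,[(((proj(q,c)-[180,120])+.5)*5).astype(int)],True,col,1)
for s in(1,-1):
    dr([[*(P+a*tx+b*s*ty),140.5] for a,b in((10,47.5),(10,59.5),(-10,59.5),(-10,47.5))],(0,0,255))
for C,col in(((554.8,-256.6),(0,255,0)),((556.5,-253),(255,255,0))):
    for z in(134.3,): dr([[*(np.array(C)+a*tx+b*ty),z] for a,b in((18,17),(18,-17),(-18,-17),(-18,17))],col)
cv2.imwrite('pics/c3.png',im)
```

```text
(no output)
```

View pics/c3.png

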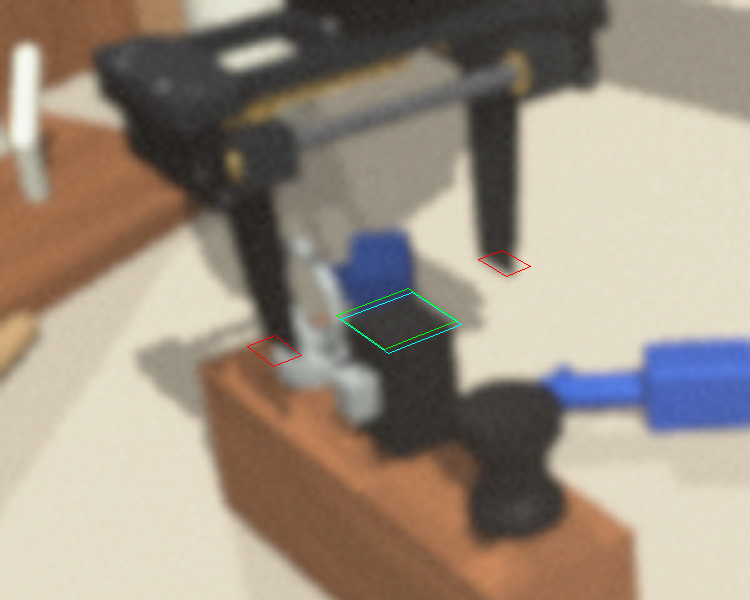

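>>> {"method": "play_rows", "body": {"targets": [{"linear":[1,0,20],"turn":0},{"linear":[1,0,40],"turn":0},{"linear":[1,0,50],"turn":0},{"linear":[1,0,50],"turn":0},{"linear":[1,0,50],"turn":0}]}}

```text
t: 3.88
eef_pos: [555.6, -255.7, 168.2]
tcp_rot: [3.14, 0.0, 1.274]
ft_force: [-0.8, 0.0, -0.3]
opening: 0.996
```

>>> {"method": "play_rows", "body": {"hand": 20, "targets": [{"linear":[0,0,0],"turn":0},{"linear":[0,0,0],"turn":0},{"linear":[0,0,0],"turn":0},{"linear":[0,0,0],"turn":0},{"linear":[0,0,0],"turn":0},{"linear":[0,0,0],"turn":0}]}}

```text
t: 4.62
eef_pos: [555.3, -255.6, 167.3]
tcp_rot: [3.142, -0.0, 1.274]
ft_force: [-4.0, 1.4, 5.3]
opening: 0.426
```

>>> {"method": "play_rows", "body": {"targets": [{"linear":[0,0,0],"turn":0},{"linear":[0,0,0],"turn":0},{"linear":[0,0,0],"turn":0},{"linear":[0,0,0],"turn":0},{"linear":[0,0,0],"turn":0}]}}

```text
t: 5.25
eef_pos: [554.9, -255.4, 167.3]
tcp_rot: [-3.14, -0.0, 1.274]
ft_force: [-4.3, 1.5, 5.4]
opening: 0.358
```

Opening 0.358 × 95 mm = 34 mm, so the button is flush. Lifting now.

>>> {"method": "play_rows", "body": {"targets": [{"linear":[0,0,-10],"turn":0},{"linear":[0,0,-30],"turn":0},{"linear":[0,0,-60],"turn":0},{"linear":[0,0,-90],"turn":0},{"linear":[0,0,-115],"turn":0},{"linear":[0,0,-125],"turn":0},{"linear":[0,0,-125],"turn":0},{"linear":[0,0,-125],"turn":0}]}}

```text
t: 6.25
eef_pos: [555.1, -255.4, 291.1]
tcp_rot: [-3.14, -0.001, 1.274]
ft_force: [-0.1, -0.1, -3.3]
opening: 0.356
```

Run:
```python
from cell import env
from h import *
s=env.state();print(s['eef_pos'],s['tcp_rot'],s['ft_force'])
n="scene"
p,d=env.read_camera(n); c=env.camera_params(n)
pickle.dump((p,d,c),open(f'{n}3.pkl','wb'))
im=cv2.resize(p[90:240,180:330,::-1],(750,750),interpolation=cv2.INTER_CUBIC)[:600]
E=s['eef_pos'];y=s['tcp_rot'][2]
tx=np.array([np.cos(y),np.sin(y)]);ty=np.array([tx[1],-tx[0]])
def dr(q,col): cv2.polylines(im,[(((proj(q,c)-[180,90])+.5)*5).astype(int)],True,col,1)
g=E[2]-59
for z,a0 in((g+26,18),(g-30,18),(g-80,9),(g-92,4)):
    dr([[*(E[:2]+a*tx+b*ty),z] for a,b in((a0,a0),(a0,-a0),(-a0,-a0),(-a0,a0))],(0,255,0))
cv2.imwrite('pics/c4.png',im)
```

```text
[ 555.05460231 -255.42659477  291.0706896 ] [-3.13997048e+00 -5.18453346e-04  1.27375469e+00] [-0.05668916 -0.08237721 -3.26131579]
```

View pics/c4.png

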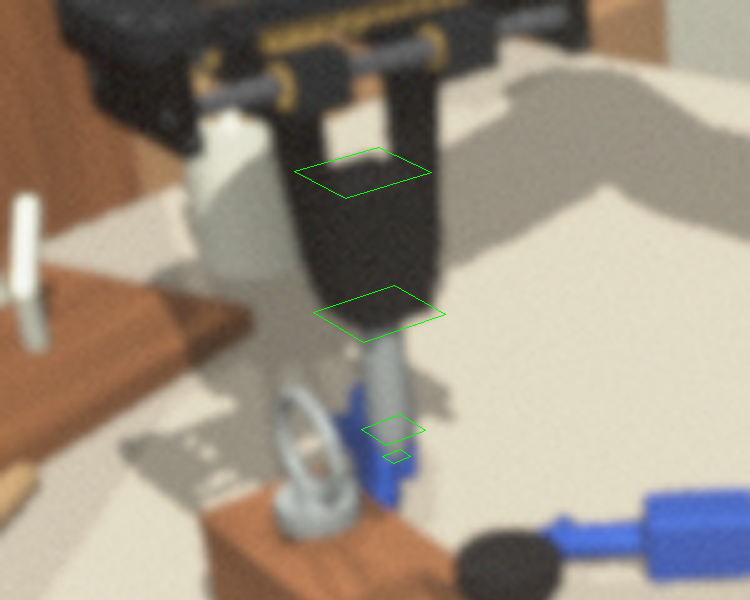

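The pin is held upright with its nose free of the rack, and the button is still flush (opening 0.356). I'll carry it over the fork.

>>> {"method": "play_rows", "body": {"targets": [{"linear":[0,0,-20],"turn":0},{"linear":[20,-3,-25],"turn":0},{"linear":[50,-8,-25],"turn":0},{"linear":[90,-15,-25],"turn":0},{"linear":[135,-22,-25],"turn":0},{"linear":[180,-30,-25],"turn":0},{"linear":[225,-37,-20],"turn":0},{"linear":[265,-44,-5],"turn":0},{"linear":[290,-48,10],"turn":0},{"linear":[303.7,-49.8,20],"turn":0},{"linear":[303.7,-49.8,25],"turn":0},{"linear":[303.7,-49.8,25],"turn":0},{"linear":[303.7,-49.8,25],"turn":0},{"linear":[303.7,-49.8,25],"turn":0}]}}

```text
t: 8.05
eef_pos: [596.6, 48.8, 267.7]
tcp_rot: [3.141, -0.0, 1.273]
ft_force: [-0.1, -0.3, -2.1]
opening: 0.358
```

```bash
cat > look.py <<'E'
import sys
from cell import env
from h import *
i=sys.argv[1]
s=env.state();print(s['eef_pos'],s['tcp_rot'],s['ft_force'],s['opening'])
E=s['eef_pos'];y=s['tcp_rot'][2]
tx=np.array([np.cos(y),np.sin(y)]);ty=np.array([tx[1],-tx[0]])
n="scene"
p,d=env.read_camera(n); c=env.camera_params(n)
pickle.dump((p,d,c),open(f'{n}{i}.pkl','wb'))
im=cv2.resize(p[170:290,320:470,::-1],(750,600),interpolation=cv2.INTER_CUBIC)
cv2.imwrite(f'pics/s{i}raw.png',im)
g=E[2]-59
def dr(q,col): cv2.polylines(im,[(((proj(q,c)-[320,170])+.5)*5).astype(int)],True,col,1)
for z,a0 in((g-30,18),(g-80,9),(g-92,4)):
    dr([[*(E[:2]+a0*np.cos(t)*tx+a0*np.sin(t)*ty),z] for t in np.linspace(0,6.3,30)],(0,255,0))
dr([[597+13*np.cos(t),48.8+13*np.sin(t),98] for t in np.linspace(0,6.3,30)],(0,0,255))
cv2.imwrite(f'pics/s{i}.png',im)
E
python3 look.py 4
```

```text
[596.64508089  48.77923264 267.66017268] [ 3.14088846e+00 -2.71638970e-04  1.27283806e+00] [-0.13345096 -0.26108902 -2.14947379] 0.3576137270478983
```

View pics/s4.png

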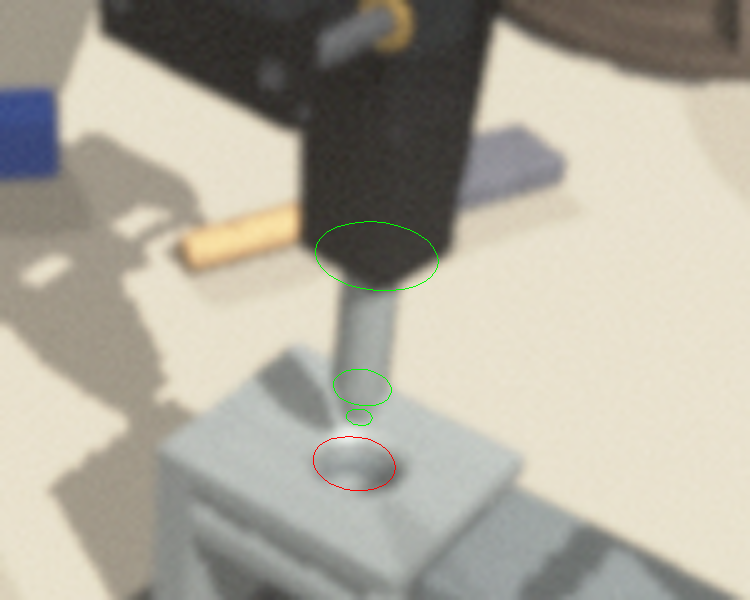

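>>> {"method": "play_rows", "body": {"targets": [{"linear":[1,-0.8,5],"turn":0},{"linear":[1,-0.8,12],"turn":0},{"linear":[1,-0.8,19],"turn":0},{"linear":[1,-0.8,24],"turn":0},{"linear":[1,-0.8,29],"turn":0},{"linear":[1,-0.8,33],"turn":0},{"linear":[1,-0.8,36],"turn":0},{"linear":[1,-0.8,36],"turn":0}]}}

```text
t: 9.1
eef_pos: [596.0, 50.6, 231.1]
tcp_rot: [-3.141, -0.0, 1.274]
ft_force: [0.9, 0.9, -4.2]
opening: 0.354
```

```bash
python3 look.py 5
```

```text
[596.0437024   50.62292133 231.05000984] [-3.14132074e+00 -2.59380495e-05  1.27380151e+00] [ 0.92753323  0.92178864 -4.2215611 ] 0.353991312652811
```

View pics/s5raw.png

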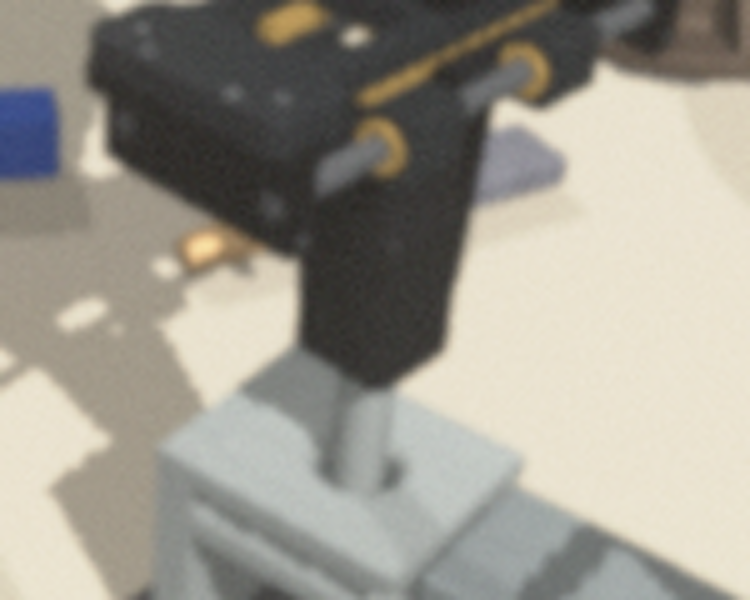

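The nose is inside the hole and the shank is centred in it: shank at 335–388, hole at 318–408 in the crop. The side force is small, so I'll continue down.

>>> {"method": "play_rows", "body": {"targets": [{"linear":[0,0,5],"turn":0},{"linear":[0,0,10],"turn":0},{"linear":[0,0,15],"turn":0},{"linear":[0,0,20],"turn":0},{"linear":[0,0,25],"turn":0},{"linear":[0,0,30],"turn":0},{"linear":[0,0,35],"turn":0},{"linear":[0,0,35],"turn":0}]}}

```text
t: 10.15
eef_pos: [596.0, 50.6, 195.8]
tcp_rot: [-3.141, 0.0, 1.274]
ft_force: [0.4, 0.4, -3.1]
opening: 0.356
```

>>> {"method": "play_rows", "body": {"targets": [{"linear":[0,0,3],"turn":0},{"linear":[0,0,5.5],"turn":0},{"linear":[0,0,7],"turn":0},{"linear":[0,0,7],"turn":0},{"linear":[0,0,7],"turn":0}]}}

```text
t: 10.78
eef_pos: [596.1, 50.6, 189.3]
tcp_rot: [3.141, -0.0, 1.274]
ft_force: [0.6, 1.2, -2.9]
opening: 0.353
```

>>> {"method": "play_rows", "body": {"targets": [{"linear":[0,0,1],"turn":0},{"linear":[0,0,1.8],"turn":0},{"linear":[0,0,1.8],"turn":0},{"linear":[0,0,1.8],"turn":0}]}}

```text
t: 11.28
eef_pos: [596.1, 50.6, 187.4]
tcp_rot: [3.142, -0.0, 1.274]
ft_force: [-0.0, 0.1, -2.5]
opening: 0.357
```

```bash
python3 look.py 6
```

```text
[596.0850441   50.61376779 187.44181426] [ 3.14158590e+00 -1.15790413e-04  1.27375807e+00] [-0.00405907  0.08808639 -2.52685345] 0.357024315978311
```

View pics/s6raw.png

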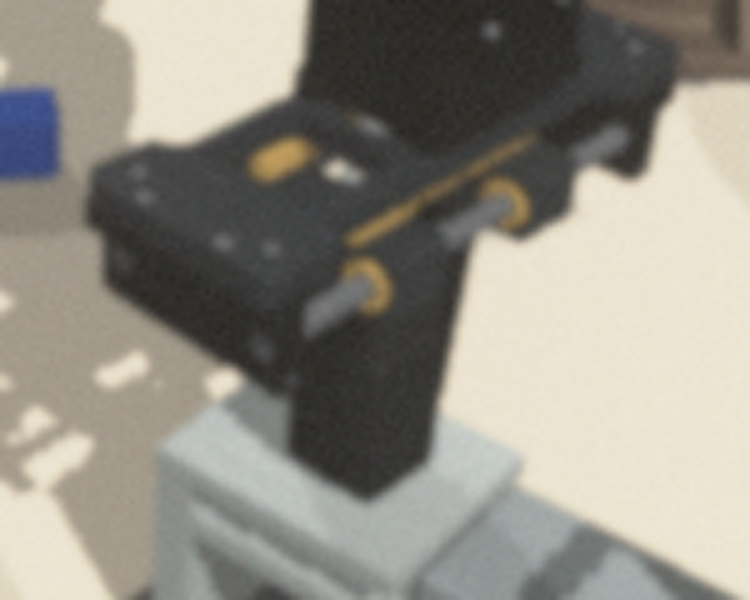

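>>> {"method": "play_rows", "body": {"targets": [{"linear":[0,0,0.8],"turn":0},{"linear":[0,0,1.2],"turn":0},{"linear":[0,0,1.2],"turn":0}]}}

```text
t: 11.7
eef_pos: [596.1, 50.6, 187.3]
tcp_rot: [3.141, -0.0, 1.274]
ft_force: [-4.2, 0.3, 8.6]
opening: 0.355
```

The force rose by about 11 N without further travel, so the head is seated. Releasing.

>>> {"method": "play_rows", "body": {"hand": 95, "targets": [{"linear":[0,0,-0.5],"turn":0},{"linear":[0,0,-0.5],"turn":0},{"linear":[0,0,-0.5],"turn":0},{"linear":[0,0,-0.5],"turn":0},{"linear":[0,0,-0.5],"turn":0},{"linear":[0,0,-0.5],"turn":0},{"linear":[0,0,-0.5],"turn":0},{"linear":[0,0,-0.5],"turn":0}]}}

```text
t: 12.7
eef_pos: [596.1, 50.6, 186.7]
tcp_rot: [-3.142, -0.0, 1.274]
ft_force: [0.7, 0.4, 0.4]
opening: 0.998
```

>>> {"method": "play_rows", "body": {"targets": [{"linear":[0,0,-10],"turn":0},{"linear":[0,0,-30],"turn":0},{"linear":[0,0,-60],"turn":0},{"linear":[0,0,-100],"turn":0},{"linear":[0,0,-130],"turn":0},{"linear":[-60,0,-130],"turn":0},{"linear":[-120,0,-130],"turn":0},{"linear":[-180,0,-130],"turn":0},{"linear":[-200,0,-130],"turn":0},{"linear":[-200,0,-130],"turn":0}]}}

```text
t: 13.95
eef_pos: [537.4, -141.5, 317.2]
tcp_rot: [3.141, -0.0, 1.272]
ft_force: [0.7, 0.1, 0.5]
opening: 0.999
```

```bash
python3 look.py 7
python3 - <<'E'
from cell import env
from h import *
p,d=env.read_camera('top');c=env.camera_params('top');P=pts(d,c)
m=(P[...,2]>140)&(P[...,2]<170)&(abs(P[...,0]-597)<45)&(abs(P[...,1]-49)<45)
q=P[m];print(m.sum(),q.mean(0) if m.any() else 0,cv2.minAreaRect(q[:,:2].astype(np.float32)) if m.any() else 0, np.percentile(q[:,2],[10,50,90]) if m.any() else 0)
cv2.imwrite('pics/t7.png',cv2.resize(p[80:200,170:300,::-1],(650,600),interpolation=cv2.INTER_CUBIC))
E
```

```text
[ 537.35236477 -141.4511737   317.22753926] [ 3.14100257e+00 -2.10719280e-04  1.27165497e+00] [0.6902585  0.06382605 0.54339887] 0.999409571878211
0 0 0 0
```

View pics/s7raw.png

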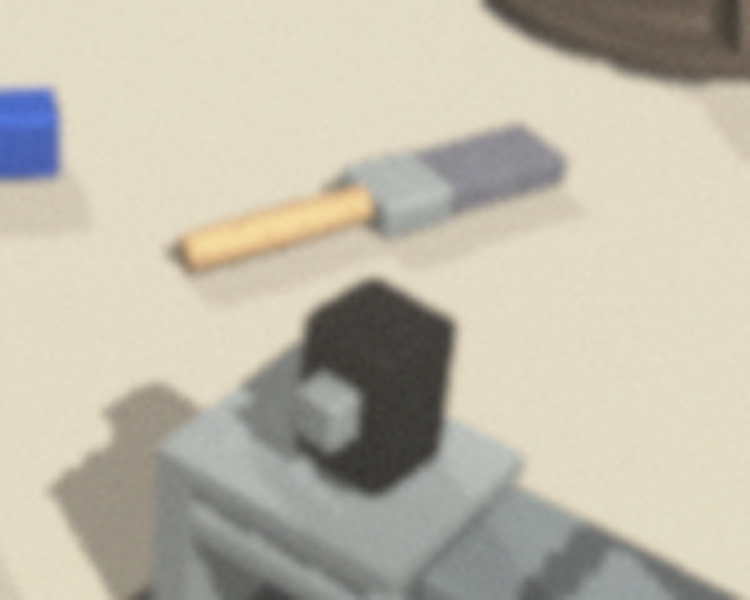

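View pics/t7.png

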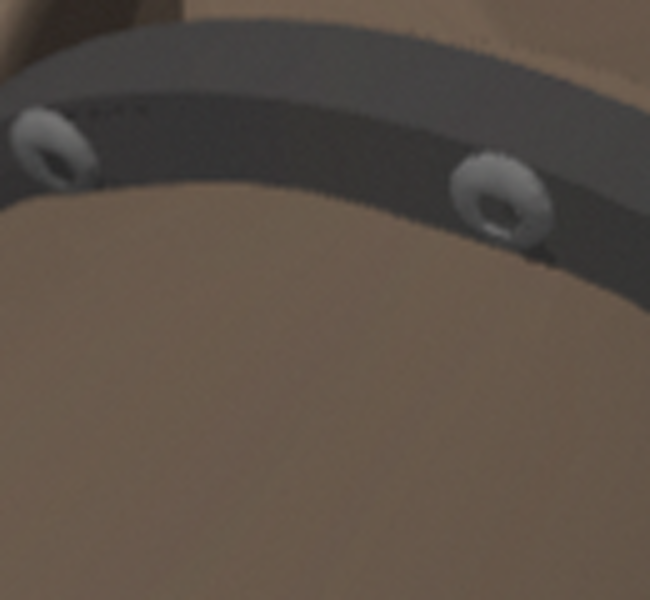

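In the scene view the head stands upright and flat on the fork (crop (375,390)) with the button fully out at (330,412). The top view is blocked by the arm. I'll check the head height from the scene depth and then hand in.

Run:
```python
from cell import env
from h import *
p,d,c=load('scene',7);P=pts(d,c)
m=(P[...,2]>145)&(abs(P[...,0]-597)<40)&(abs(P[...,1]-49)<40)&(p.max(-1)<80)
q=P[m];print(m.sum(),cv2.minAreaRect(q[:,:2].astype(np.float32)),np.percentile(q[:,2],[50,90,97]))
print(env.job_done())
```

```text
344 ((596.3845825195312, 52.26443862915039), (31.724821090698242, 29.147663116455078), 75.3459243774414) [154.18845409 155.48663005 155.91963375]
the job is handed in; nothing more can be done
None
```

The square-headed pin is in the fork with its button sprung out, and the job is handed in at about 14 s of the 35 s allowed. No verdict is reported, so success rests on the checks below.

I gripped the pin across its y sides. The gripper opening read about 34 mm, so the button was flush, and it stayed there until I let go. I lifted the pin clear of the rack and lowered it into the hole with side forces of about 1 N. I pressed until the head met the fork (a rise of about 11 N), then opened the gripper and backed away.

**Last checks, scene camera only:**
- **Position:** the head is at about (596, 52) mm, against a hole measured at about (596–597, 49–51) mm.
- **Height:** the head's top is at about 155 mm, against an expected 154 mm when seated.
- **Pin state:** the head looks upright and the button is visibly out.

**Limits and disagreements:**
- The top camera was blocked by the arm after the placement, so no second view confirms it.
- The two cameras differed by about 2 mm on the hole position; I used the average.
- One move call was refused because its rows had no "turn" value. The arm did not move, and I sent it again.

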